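# Key the faceplate onto the hub studs and lock it

## Task

The round faceplate on the bench hub is riding loose on the tips of the three studs: turn it clockwise (seen from above) by its red-capped peg until the peg comes in line with the red mark on the hub's base and the plate drops fully home over all three studs. Then lock it by swinging the yellow keeper bar round over the plate's rim as far as it will go. Leave the spray can, the zinc pot and the glue bottle where they stand.

Things in the scene. Friction and masses are not known exactly. Their poses are not given: they have to be found in the camera images.
- hub: Hub screwed to the bench. Origin: centre of its underside, on the spindle axis, z up. Grey round base 200 mm across, 12 mm thick, with a lug to hub -y (48 mm wide, ending 137 mm from the axis) that carries the keeper post. On the base a round dark seat, 128 mm across, with three small lands whose tops, at z 30 mm, carry the plate. The plate fits one way only, x axes aligned
- hub_axis (a point): On the spindle axis at the height of the seat's lands, 30 mm above the bench. From the seat rise the spindle (18 mm thick, chamfered, top 73 mm above the bench) and three studs (10 mm thick, domed tips, tops 46 mm above the bench), 46 mm from the axis at -22, 88 and 208 degrees from hub +x, counter-clockwise from above: unequal spacing
- hub_mark (a point): Red index mark painted on the hub's grey base, 91 mm from the axis at +20 degrees from hub +x, 12 mm above the bench. When the red-capped peg stands in line with it (same direction from the spindle) the holes match the studs
- faceplate: Round aluminium plate, 160 mm across, 10 mm thick, 0.6 kg, on the spindle. Origin: centre of its underside. Bore 19.8 mm, collar 36 mm across and 12 mm tall on top; three 13 mm holes matching the studs. Starts loose on the stud tips (underside at 46 mm), 0.45 to 1.3 rad counter-clockwise of its fit; turned clockwise to the fit it drops by its weight onto the seat (underside at 30 mm)
- peg_top (a point): Centre of the top of the red-capped steel peg standing on the faceplate: 14 mm thick, 26 mm tall above the plate's top face, 64 mm from the plate's centre at +20 degrees from the plate's +x. A finger laid against its side pushes the plate round with a few newtons; once it is home the studs stand 6 mm proud of the plate
- keeper (a joint): Angle of the yellow keeper bar about its upright post, rad: 0 open, along hub +x, clear of the plate; grows counter-clockwise from above; 1.571 end stop, pointing at the spindle, its tip 18 mm in over the plate's rim. Starts 0 to 0.3. About 1 N at the knob moves it; it stays where left. It passes 3 mm over a seated plate; an unseated plate blocks it
- keeper_post (a point): On the keeper's pivot axis, 51 mm above the bench (top of the bar), at hub (0, -112) mm. The bar is 18 mm wide, reaches 50 mm from this axis to its tip, underside 43 mm and top 51 mm above the bench
- keeper_knob (a point): Centre of the top of the black knob standing on the keeper bar: 12 mm thick (15 mm at its head), 26 mm tall above the bar, its top 77 mm above the bench, 40 mm from the pivot axis
- spray_can: Bystander: white spray can with a red cap, 51 mm across, 139 mm tall, standing loose; origin at the centre of its foot
- zinc_pot: Bystander: small open zinc pot, 60 mm across, 45 mm tall, loose; origin at the centre of its foot
- glue_bottle: Bystander: yellow squeeze bottle of glue, 60 mm across, 162 mm tall, standing loose; origin at the centre of its foot

How it is judged:
On the way, in this order (a step that is already met when the one before it is completed fails the run):
1. The faceplate has dropped home over the three studs, flat on the seat (z of faceplate in the frame of hub below 0.0325 m and horizontal distance between faceplate and hub_axis below 0.004 m and angle between faceplate's own z axis and vertical below 0.04 rad and angle between the x axis of faceplate and the x axis of hub, either way round below 0.08 rad), for 0.2 s.
2. The keeper bar is swung round to its stop over the plate's rim (value of joint keeper above 1.4 rad), for 0.2 s.
At the end, for the whole second after the job is handed in: Faceplate flat on the seat over all three studs (underside within 2.5 mm of the seat, centred within 4 mm, tilt under 0.04 rad, within 0.08 rad of the hub's yaw), keeper within 0.17 rad of its closed stop, both at rest; the three bystanders within 30 mm of their places (all of step 1 and value of joint keeper above 1.4 rad and linear speed of faceplate below 0.02 m/s and not (velocity of joint keeper above 0.1 rad/s) and not (velocity of joint keeper below -0.1 rad/s)); the robot touches nothing.
It fails at once if The spray can is moved more than 30 mm or tipped (distance of spray_can from where it was at the start of the episode above 0.03 m or angle between spray_can's own z axis and vertical above 0.35 rad).
It fails at once if The zinc pot is moved more than 30 mm or tipped (distance of zinc_pot from where it was at the start of the episode above 0.03 m or angle between zinc_pot's own z axis and vertical above 0.35 rad).
It fails at once if The glue bottle is moved more than 30 mm or tipped (distance of glue_bottle from where it was at the start of the episode above 0.03 m or angle between glue_bottle's own z axis and vertical above 0.35 rad).
It also fails if it takes over 64 s, if anything falls off the work surface, if the arm or the gripper's body presses on something with over 40 N, if the wrist force passes 120 N, or if a joint passes its speed limit or range.

## Robot

A 6-joint arm with a two-finger parallel gripper is mounted at the origin on the work surface; the furniture and walls round the work are solid. World frame = base frame: x ahead of the robot, y to its left, z up, the work surface at z = 0. Lengths are in m, angles in rad, forces in N, time in s.
With the tool pointing down it reaches from about 0.35 to 0.85 m from the base axis. Payload 8.1 kg.
Tool frame: the origin (TCP) lies midway between the tips of the shut fingers; the grasp point (between the pads) lies 19 mm behind it; z points along the fingers, y is the line along which they close (so a half turn about z gives the same grasp; the last joint's range is limited). The gripper opens to 93 mm and grips with 3 to 60 N. Pads are 15 mm wide; open, the fingers measure 128 mm over their backs; the gripper's body (75 mm by 188 mm) begins 65 mm behind the grasp point.
Start: joints at [-1.228, 0.13, 1.488, -0, 1.523, -0.085], TCP at [0.249, -0.546, 0.196] pointing down, gripper open.
Joint ranges: [-2.96, 2.96], [-0.89, 2.26], [0.02, 2.5], [-1.34, 4.48], [0, 2.73], [-2.66, 2.66]. Speed limits (rad/s): [2.39, 2.39, 2.79, 3.14, 3.14, 3.14].

## Interface

Orientations are given as a 3x3 rotation matrix whose columns are the frame's x, y, z axes.
In Python, from station import sensors, optics, job gives the robot as it stands.
- The arm moves only by the tool play_rows, never from a script. Its argument "moves" is a list of rows, each an object of numbers: "grip": the opening, from 0 (shut) to 1 (fully open); "dx", "dy", "dz": the shift along the world's x, y, z normalised to -1 to 1, where 1 is 25 cm; "twist": the turn about the world's z normalised to -1 to 1, where 1 is 90 degrees. In form: [{"grip": .., "dx": .., "dy": .., "dz": .., "twist": ..}, ...]. A call has 1 to 10 rows; each row is the pose to reach, as a shift and turn from the pose commanded when the call began; what a row does not reach only later rows make up. A row lasts 1/10 s, in which the tool goes at most 50 mm and 8.59 degrees, less where a joint would pass 70% of its speed; a pose out of reach is approached as far as the arm can. A call with a number of a shift or a turn outside -1 to 1 is refused whole. A call with a gripper value outside its range is refused whole. The fingers move at their own pace and stop on an object; "grip_force" is the grip in N (left out, the last holds). Time passes only in rows, so rows that repeat a pose let the fingers close. It gives the time, the measured TCP pose, the force, the opening and the grip force at its end, in the units of the state.
- sensors.read_state(): the state, without advancing time (a new reading comes with each control period).
- optics.capture(name): name is "scene" or "side" or "wrist"; returns (picture, depth): 420x560x3 uint8, red, green, blue; 420x560 float32, m along the optical axis (not along the pixel's ray), 0 where there is no reading.
- optics.get_calibration(name): a dict with "mtx" (3x3 intrinsics, pixels), "cam_to_world" (4x4, takes a point from camera to world coordinates). Camera axes: x right, y up, looking along -z (the intrinsics and any distortion apply to the point x, -y, -z); pixel columns grow to the right and rows downward; lengths in m; the calibration is good to about 2 mm. A picture is of the moment at which its call begins: read the wrist's pose just before it. get_calibration takes no time and is no camera call; for the wrist camera it gives the pose at the moment of the call.
- job.finish_job(): hands the job in; it is judged then, once.
Trained networks look in the newest picture that a camera, given by its name, has taken for a name from the list of things; names that differ only in an ending like _2 or _b are one class to them, and where a whole thing is asked for, a point or a joint stands for the part that bears it (a point fixed in the world has none). Each returns a list of dicts, best first, with "score" (0 to 1); they miss things now and then, are a little off and sometimes report something else, mostly with a low value. They report only what shows in the picture. A call takes as long as a camera call.
- optics.search_frame(name, camera): "bbox" ([left, top, right, bottom] in pixels, round what is visible of it).
- optics.masks_of(name, camera): "mask" (420x560 bool, what is visible of it) and "bbox" ([left, top, right, bottom] in pixels, round what is visible of it).
- optics.spot_point(name, camera): "xy" ([column, row] in pixels: a listed point, or the origin of a listed thing).
The state is a dict: "t": time; "joint_pos": joint angles; "qd": joint speeds; "tau": joint torques, N m; "ee_pos": TCP position; "orientation": TCP orientation; "wrist_force": force on the tool from outside, world axes, zero at the start; "torque": the same for the moment, N m; "gripper_width": finger opening in m; "grasp_force": force on a finger pad.
Only numpy, scipy, OpenCV 4.12 (cv2) and the standard library are available. Lean on these libraries where they do the work, as an engineer would, in place of code of your own. Each camera call takes 0.05 s, during which the arm holds its last target. There are 200 camera calls.

## Working session

There is one attempt and no reset: what is moved stays moved. The work goes in short steps, Python scripts to look and compute and a tool call to move; the robot and the scene stay as the last step left them, time stands still between calls to the robot, and variables do not carry over. Pictures are saved under pics/ and viewed, at most 10 in all, crops included, and the job is handed in when it is done.

Besides the shell and the picture viewer there is one more tool, called after "Call:" by a JSON object that holds its "name" and its "arguments". play_rows: Moves the arm, as the interface text tells. Scaled input: -1 to 1 covers 25 cm each way for a shift and 90 degrees each way for a turn. Its arguments: {"type":"object","properties":{"moves":{"type":"array","items":{"type":"object","properties":{"grip":{"type":"number"},"dx":{"type":"number","minimum":-1,"maximum":1},"dy":{"type":"number","minimum":-1,"maximum":1},"dz":{"type":"number","minimum":-1,"maximum":1},"twist":{"type":"number","minimum":-1,"maximum":1}}}},"grip_force":{"type":"number"}},"required":["moves"]}

```bash
mkdir -p pics
cat > h.py <<'E'
import numpy as np, cv2
from station import sensors, optics, job
def cap(n,f=None):
    p,d=optics.capture(n); c=optics.get_calibration(n)
    if f: cv2.imwrite('pics/'+f,p[:,:,::-1])
    return p,d,np.array(c['mtx']),np.array(c['cam_to_world'])
def onplane(xy,K,T,z):
    r=T[:3,:3]@np.array([(xy[0]-K[0,2])/K[0,0],-(xy[1]-K[1,2])/K[1,1],-1]); o=T[:3,3]
    return o+r*(z-o[2])/r[2]
def at(xy,d,K,T):
    z=d[int(round(xy[1])),int(round(xy[0]))]
    return T[:3,3]+z*(T[:3,:3]@np.array([(xy[0]-K[0,2])/K[0,0],-(xy[1]-K[1,2])/K[1,1],-1]))
Z=dict(hub_axis=.03,hub_mark=.012,peg_top=.082,keeper_post=.051,keeper_knob=.077,faceplate=.046,hub=0,spray_can=0,zinc_pot=0,glue_bottle=0)
E
python3 - <<'E'
from h import *
np.set_printoptions(precision=4,suppress=True)
s=sensors.read_state(); print(s['t'],s['ee_pos'],s['orientation'])
ims=[]
for c in('scene','side'):
    p,d,K,T=cap(c); ims.append(p); print(c,T[:3,3])
    for n in Z:
        r=optics.spot_point(n,c)
        if r: r=r[0]; print(n,round(r['score'],2),np.round(r['xy'],1),onplane(r['xy'],K,T,Z[n]),at(r['xy'],d,K,T))
cv2.imwrite('pics/a.png',cv2.resize(np.hstack(ims),(800,300),interpolation=cv2.INTER_AREA)[:,:,::-1])
E
```

```text
0.0 [ 0.2487 -0.5453  0.1945] [[ 0.9099  0.4148 -0.0006]
 [ 0.4148 -0.9099  0.0018]
 [ 0.0001 -0.0019 -1.    ]]
scene [-0.0559  0.6018  0.6586]
hub_axis 0.76 [273.9 229.1] [0.4968 0.0016 0.03  ] [0.4726 0.0279 0.0575]
peg_top 0.85 [256.1 225.1] [0.4924 0.0674 0.082 ] [0.4928 0.067  0.0816]
keeper_post 0.74 [289.4 198.4] [ 0.5377 -0.1061  0.051 ] [ 0.5318 -0.099   0.0571]
keeper_knob 0.75 [273.7 191.9] [ 0.5638 -0.0723  0.077 ] [ 0.5647 -0.0733  0.0761]
faceplate 0.92 [270.6 220.8] [ 0.5118 -0.0029  0.046 ] [0.4914 0.0189 0.0681]
hub 0.95 [271.6 242.4] [0.4908 0.0174 0.    ] [0.4463 0.0649 0.0536]
spray_can 0.94 [373.5 199.3] [ 0.401  -0.3229  0.    ] [ 0.3852 -0.2909  0.0228]
zinc_pot 0.84 [341.3 181. ] [ 0.53   -0.3471  0.    ] [ 0.5158 -0.3241  0.0159]
glue_bottle 0.97 [140.2 301.9] [0.5666 0.3478 0.    ] [0.5438 0.3571 0.0241]
side [-0.0585 -1.0094  1.0589]
zinc_pot 0.89 [340.1 289.9] [ 0.5266 -0.3661  0.    ] [ 0.5163 -0.3775  0.0187]
glue_bottle 0.47 [245.6 156.5] [0.5698 0.3427 0.    ] [ 0.2344 -0.379   0.5652]
```

View pics/a.png

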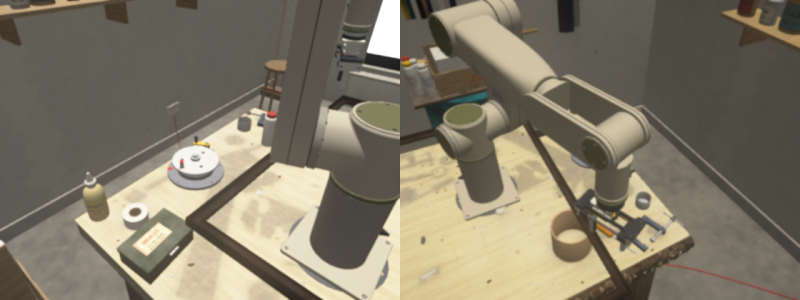

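The hub sits mid-bench at about (0.50, 0.0), with the pot and can behind it to the right and the glue bottle to the left. The arm hides the hub from the side camera. I'll check the dark frame at full size before moving.

Run:
```python
from h import *
np.set_printoptions(precision=3,suppress=True)
p,d,K,T=cap('side'); q,e,K2,T2=cap('scene')
cv2.imwrite('pics/b.png',np.vstack([p[100:400],q[100:400]])[:,:,::-1])
for xy in[(182,190),(210,235),(260,320),(320,400)]: print('side',xy,at(xy,d,K,T))
for xy in[(270,305),(330,255),(300,380),(242,150),(245,200),(400,200)]: print('scene',xy,at(xy,e,K2,T2))
```

```text
side (182, 190) [0.233 0.081 0.149]
side (210, 235) [ 0.239 -0.124  0.137]
side (260, 320) [ 0.239 -0.428  0.124]
side (320, 400) [ 0.256 -0.662  0.134]
scene (270, 305) [0.257 0.274 0.156]
scene (330, 255) [0.258 0.108 0.153]
scene (300, 380) [0.198 0.264 0.   ]
scene (242, 150) [ 1.647 -0.965 -0.495]
scene (245, 200) [ 1.632 -0.95  -0.854]
scene (400, 200) [0.14  0.122 0.334]
```

View pics/b.png

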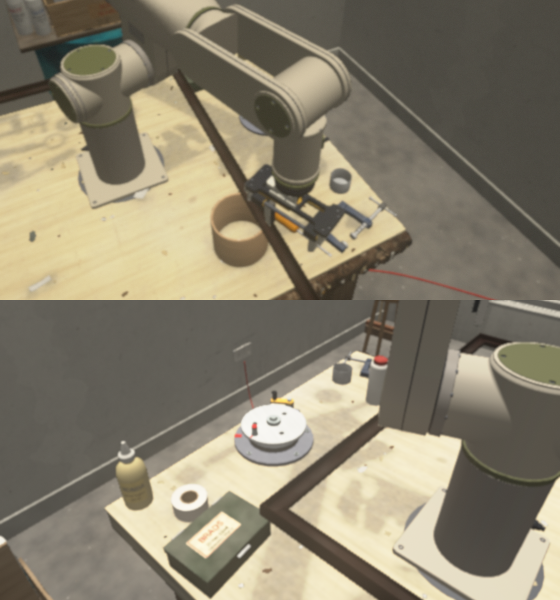

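A raised rail runs along x≈0.25 at z≈0.15, under the tool's start position. The hub itself is clear: peg near side-view lower (254,427) and red mark at (237,437). I'll rise first, then go across.

Call:
{"name": "play_rows", "arguments": {"moves": [{"grip": 0,"dz": 0.2},{"grip": 0,"dz": 0.4,"dx": 0.1},{"grip": 0,"dz": 0.6,"dx": 0.2,"dy": 0.1},{"grip": 0,"dz": 0.75,"dx": 0.3,"dy": 0.25},{"grip": 0,"dz": 0.75,"dx": 0.4,"dy": 0.4},{"grip": 0,"dz": 0.75,"dx": 0.5,"dy": 0.6},{"grip": 0,"dz": 0.75,"dx": 0.6,"dy": 0.8},{"grip": 0,"dz": 0.75,"dx": 0.6,"dy": 1}]}}

```text
invalid input
```

Call:
{"name": "play_rows", "arguments": {"moves": [{"grip": 0,"dy": 0.2},{"grip": 0,"dy": 0.4},{"grip": 0,"dy": 0.6},{"grip": 0,"dy": 0.8},{"grip": 0,"dy": 1},{"grip": 0,"dy": 1},{"grip": 0,"dy": 1}]}}

```text
invalid input
```

```bash
cat > look.py <<'E'
from h import *
import sys
np.set_printoptions(precision=4,suppress=True)
s=sensors.read_state(); print(s['t'],s['ee_pos'],s['orientation'][0])
for c in sys.argv[2].split(','):
    p,d,K,T=cap(c,sys.argv[1]+c+'.png'); print(c,T[:3,3])
    for n in Z:
        r=optics.spot_point(n,c)
        if r: r=r[0]; print(n,round(r['score'],2),np.round(r['xy'],1),onplane(r['xy'],K,T,Z[n]),at(r['xy'],d,K,T))
E
python3 look.py c scene,side,wrist
```

```text
1.2 [ 0.2489 -0.5459  0.1955] [ 0.9099  0.4149 -0.    ]
scene [-0.0559  0.6018  0.6586]
hub_axis 0.91 [273.4 227.4] [ 0.5024 -0.0027  0.03  ] [0.4801 0.0215 0.0552]
hub_mark 0.73 [235.4 236.3] [0.5655 0.0705 0.012 ] [0.5653 0.0707 0.0123]
peg_top 0.9 [257.1 224.4] [0.4926 0.0639 0.082 ] [0.5183 0.0386 0.0549]
keeper_post 0.61 [293.6 196.1] [ 0.5365 -0.1223  0.051 ] [ 0.588  -0.1852 -0.0018]
keeper_knob 0.49 [273.2 196.7] [ 0.5491 -0.0542  0.077 ] [ 0.5642 -0.0706  0.0625]
faceplate 0.91 [273.4 219.9] [ 0.5091 -0.0103  0.046 ] [0.4862 0.0144 0.0708]
hub 0.85 [271.8 240.5] [0.4955 0.0115 0.    ] [0.4495 0.0607 0.0549]
spray_can 0.69 [375.  199.6] [ 0.3969 -0.3244  0.    ] [ 0.3829 -0.2957  0.0204]
zinc_pot 0.73 [342.  177.4] [ 0.5409 -0.3669  0.    ] [ 0.5158 -0.3262  0.0277]
glue_bottle 0.95 [140.4 298. ] [0.5759 0.3413 0.    ] [0.5395 0.3563 0.038 ]
side [-0.0585 -1.0094  1.0589]
zinc_pot 0.78 [339.2 287. ] [ 0.5302 -0.3563  0.    ] [ 0.514  -0.3743  0.0292]
glue_bottle 0.41 [245.3 157.3] [0.5664 0.3384 0.    ] [ 0.2359 -0.3745  0.5601]
wrist [ 0.3095 -0.5181  0.3841]
```

View pics/cwrist.png

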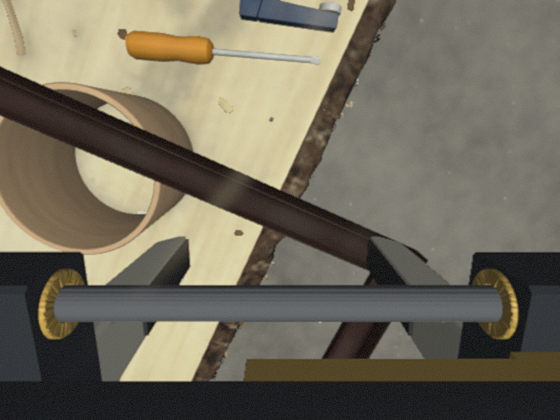

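The call was refused and the arm hasn't moved; the wrist picture still shows the start place (rail and pot). I'll give every field in each row.

Call:
{"name": "play_rows", "arguments": {"moves": [{"grip": 0,"dx": 0,"dy": 0,"dz": 0.2,"twist": 0},{"grip": 0,"dx": 0.1,"dy": 0,"dz": 0.4,"twist": 0},{"grip": 0,"dx": 0.2,"dy": 0.1,"dz": 0.6,"twist": 0},{"grip": 0,"dx": 0.3,"dy": 0.25,"dz": 0.75,"twist": 0},{"grip": 0,"dx": 0.4,"dy": 0.4,"dz": 0.75,"twist": 0},{"grip": 0,"dx": 0.5,"dy": 0.6,"dz": 0.75,"twist": 0},{"grip": 0,"dx": 0.6,"dy": 0.8,"dz": 0.75,"twist": 0},{"grip": 0,"dx": 0.6,"dy": 1,"dz": 0.75,"twist": 0}]}}

```text
t: 3.65
ee_pos: [0.3962, -0.3183, 0.3827]
orientation: [[0.91, 0.415, 0.0], [0.415, -0.91, 0.0], [0.0, -0.0, -1.0]]
wrist_force: [1.2, 0.1, 0.1]
gripper_width: 0.0337
grasp_force: 0.0
```

Call:
{"name": "play_rows", "arguments": {"moves": [{"grip": 0,"dx": 0,"dy": 0.2,"dz": 0,"twist": 0},{"grip": 0,"dx": 0,"dy": 0.4,"dz": 0,"twist": 0},{"grip": 0,"dx": 0,"dy": 0.6,"dz": 0,"twist": 0},{"grip": 0,"dx": 0,"dy": 0.8,"dz": 0,"twist": 0},{"grip": 0,"dx": 0,"dy": 1,"dz": 0,"twist": 0},{"grip": 0,"dx": 0,"dy": 1,"dz": 0,"twist": 0},{"grip": 0,"dx": 0,"dy": 1,"dz": 0,"twist": 0}]}}

```text
t: 4.35
ee_pos: [0.3951, -0.0692, 0.3833]
orientation: [[0.908, 0.418, 0.001], [0.418, -0.908, -0.001], [0.001, 0.001, -1.0]]
wrist_force: [-0.1, -0.7, -0.2]
gripper_width: 0.0006
grasp_force: 0.0
```

```bash
python3 look.py d side,wrist
```

```text
4.35 [ 0.3951 -0.0692  0.3833] [0.9084 0.4181 0.0011]
side [-0.0585 -1.0094  1.0589]
hub_axis 0.97 [268.  211.6] [ 0.4829 -0.0079  0.03  ] [ 0.4674 -0.0365  0.0593]
peg_top 0.95 [258.1 181.9] [0.4951 0.0876 0.082 ] [-0.0585 -1.0094  1.0589]
keeper_post 0.59 [294.8 216.6] [ 0.5366 -0.088   0.051 ] [ 0.5345 -0.0913  0.0546]
keeper_knob 0.68 [303.7 209.4] [ 0.5631 -0.0957  0.077 ] [ 1.1694  0.7955 -0.8807]
faceplate 0.87 [266.7 202.1] [0.4924 0.0198 0.046 ] [0.4822 0.0006 0.0648]
hub 0.75 [267.6 214.2] [0.4914 0.0104 0.    ] [ 0.462  -0.0442  0.0567]
spray_can 0.6 [291.5 295.3] [ 0.3941 -0.3188  0.    ] [ 0.3813 -0.3384  0.0301]
zinc_pot 0.78 [337.1 285.8] [ 0.5273 -0.3499  0.    ] [ 0.5104 -0.369   0.0307]
glue_bottle 0.65 [246.  156.9] [0.57   0.3396 0.    ] [0.56   0.3182 0.0168]
wrist [ 0.4555 -0.0427  0.5714]
hub_axis 0.88 [257.5  85.8] [0.4929 0.0082 0.03  ] [0.4901 0.0044 0.0706]
hub_mark 0.56 [241.6  26.3] [0.5621 0.0659 0.012 ] [0.554  0.0576 0.0544]
peg_top 0.91 [211.7  59.6] [0.4944 0.073  0.082 ] [0.4944 0.0732 0.0812]
keeper_post 0.6 [332.3  89. ] [ 0.5328 -0.0951  0.051 ] [ 0.532  -0.0946  0.0559]
keeper_knob 0.86 [333.3  57.3] [ 0.566  -0.0753  0.077 ] [ 0.566  -0.0753  0.0772]
faceplate 0.83 [254.6  84.5] [0.4917 0.0113 0.046 ] [0.4898 0.0085 0.0737]
hub 0.79 [259.3  86.9] [0.4947 0.0078 0.    ] [0.4901 0.0019 0.0665]
spray_can 0.72 [405.3 221.3] [ 0.3958 -0.3168  0.    ] [ 0.4019 -0.289   0.0581]
zinc_pot 0.82 [463.7 155.4] [ 0.5372 -0.3489  0.    ] [ 0.5369 -0.3477  0.0023]
```

View pics/dwrist.png

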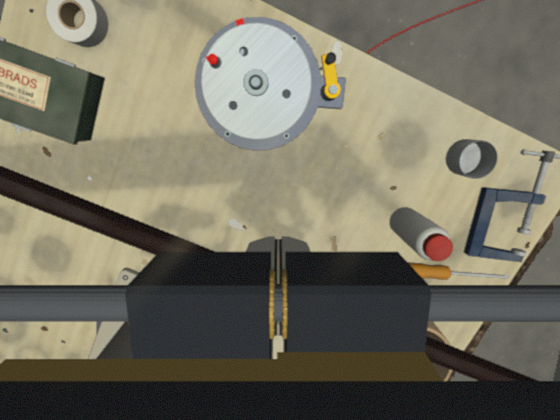

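The wrist view shows hub and plate around (257,84), with the peg at (212,60), the mark at (240,21) and the keeper post and knob at (332,89) and (331,58). The can is at (435,245) and the pot at (470,157). The geometry agrees with a hub yaw of about 20° and the peg about 48° ahead of the mark. I'll take one closer view to refine.

Call:
{"name": "play_rows", "arguments": {"moves": [{"grip": 0.27,"dx": 0.1,"dy": 0.06,"dz": -0.2,"twist": 0},{"grip": 0.27,"dx": 0.2,"dy": 0.12,"dz": -0.4,"twist": 0},{"grip": 0.27,"dx": 0.22,"dy": 0.12,"dz": -0.52,"twist": 0},{"grip": 0.27,"dx": 0.22,"dy": 0.12,"dz": -0.52,"twist": 0},{"grip": 0.27,"dx": 0.22,"dy": 0.12,"dz": -0.52,"twist": 0}]}}

```text
t: 5.95
ee_pos: [0.4493, -0.0401, 0.2533]
orientation: [[0.91, 0.415, -0.002], [0.415, -0.91, 0.0], [-0.002, -0.001, -1.0]]
wrist_force: [-0.8, -0.5, 0.9]
gripper_width: 0.0247
grasp_force: 0.0
```

```bash
cat > fit.py <<'E'
from h import *
from scipy.optimize import least_squares
np.set_printoptions(precision=4,suppress=True)
def run(cams=('wrist',),f=None,seated=False):
    obs={}
    for c in cams:
        p,d,K,T=cap(c,f and f+c+'.png')
        for n in('hub_mark','peg_top','keeper_post','keeper_knob'):
            r=optics.spot_point(n,c)
            if r and r[0]['score']>.4:
                w=onplane(r[0]['xy'],K,T,Z[n]-(.016 if seated and n=='peg_top' else 0)); obs.setdefault(n,[]).append(w[:2]); print(c,n,round(r[0]['score'],2),np.round(r[0]['xy'],1),w,at(r[0]['xy'],d,K,T))
        # centroid of hub disc: use depth-derived spindle/collar: plate-height points
        v,u=np.mgrid[0:420,0:560]; P=T[:3,3]+d[...,None]*(np.stack([(u-K[0,2])/K[0,0],-(v-K[1,2])/K[1,1],-np.ones_like(u)],-1)@T[:3,:3].T)
        h=.040 if seated else .056
        m=(abs(P[...,2]-h)<.004)&(np.hypot(P[...,0]-.492,P[...,1]-.007)<.1)&(d>0)
        if m.sum()>200:
            (cx,cy),r=cv2.minEnclosingCircle(P[m][:,:2].astype(np.float32)*1000); print('plate',cx,cy,r,m.sum(),'z',np.median(P[m][:,2]))
            if abs(r-80)<4: obs.setdefault('axis',[]).append(np.array([cx,cy])/1000)
    R=lambda r,a:r*np.array([np.cos(a),np.sin(a)])
    def g(x):
        a=x[:2];y,pg,k=x[2:]; post=a+R(.112,y-np.pi/2)
        m=dict(axis=a,hub_mark=a+R(.091,y+np.radians(20)),peg_top=a+R(.064,y+np.radians(20)+pg),keeper_post=post,keeper_knob=post+R(.04,y+k))
        return np.concatenate([(np.array(o)-m[n]).ravel()*1000 for n,o in obs.items()])
    s=least_squares(g,[.492,.007,.35,.8,.2],loss='soft_l1'); x=s.x
    print('axis',x[:2],'yaw',x[2],'peg ahead',x[3],'keeper',x[4],'rms',np.sqrt((g(x)**2).mean()))
    return x
if __name__=='__main__':
    import sys
    s=sensors.read_state();print(s['t'],s['ee_pos'],s['joint_pos'])
    run(('wrist','side'),sys.argv[1],len(sys.argv)>2)
E
python3 fit.py e
```

```text
5.95 [ 0.4493 -0.0401  0.2533] [-0.2025 -0.2958  1.7869 -0.0002  1.6525  0.94  ]
wrist hub_mark 0.63 [235.9  49.5] [0.5677 0.0674 0.012 ] [0.5673 0.0668 0.015 ]
wrist peg_top 0.59 [196.7 101.6] [0.4962 0.0718 0.082 ] [0.4962 0.0716 0.083 ]
wrist keeper_post 0.79 [354.4 135.7] [ 0.5348 -0.098   0.051 ] [ 0.5344 -0.0964  0.0585]
wrist keeper_knob 0.74 [354.7  94.8] [ 0.5702 -0.0734  0.077 ] [ 0.5698 -0.073   0.0793]
plate 499.934814453125 -0.10474151372909546 90.35090637207031 15072 z 0.05709722367468831
side peg_top 0.71 [259.8 182.8] [0.4979 0.0808 0.082 ] [ 0.5464  0.1757 -0.0031]
side keeper_post 0.78 [296.8 216.6] [ 0.5423 -0.0909  0.051 ] [ 0.5431 -0.0896  0.0496]
side keeper_knob 0.58 [300.3 208.2] [ 0.5565 -0.0859  0.077 ] [ 0.5598 -0.0809  0.0717]
plate 491.2750549316406 6.0270538330078125 82.06217956542969 1045 z 0.05515371947242409
axis [0.4969 0.0084] yaw 0.35209823223044645 peg ahead 0.8667592019937483 keeper 0.22628243820498167 rms 5.445623306320991
```

View pics/ewrist.png

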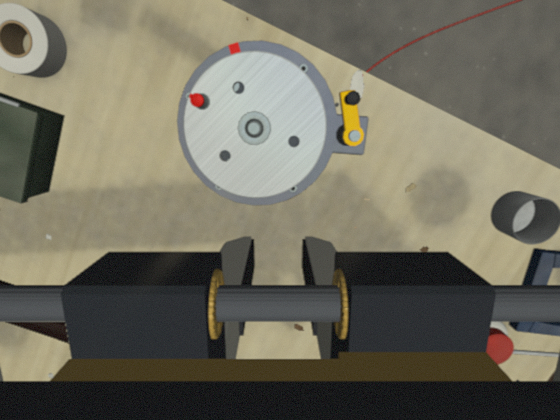

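The closer view shows the peg cap at (197,100), mark (235,48), spindle (255,127), post (354,135) and knob (352,97). The networks' points agree, so I'll fit from the wrist view alone.

Run:
```python
from h import *
np.set_printoptions(precision=4,suppress=True)
p,d,K,T=cap('wrist')
for n,xy,z in[('spindle',(254.5,127),.073),('mark',(235,48),.012),('peg',(197,100.5),.082),('post',(354,135),.051),('knob',(352,97),.077)]:
    print(n,onplane(xy,K,T,z))
# grey base ring ellipse -> z .012 centre
hsv=cv2.cvtColor(p,cv2.COLOR_RGB2HSV)
for lo,hi in(((0,120,90),(6,255,255)),((174,120,90),(180,255,255))):
    m=cv2.inRange(hsv,lo,hi);n,l,st,ce=cv2.connectedComponentsWithStats(m)
    for i in range(1,n):
        if st[i,4]>25: print(ce[i],st[i])
m=((abs(d-np.median(d[115:140,215:235]))<.006)); m=m.astype(np.uint8)
n,l,st,ce=cv2.connectedComponentsWithStats(m);i=l[125,225];c=cv2.findContours((l==i).astype(np.uint8),0,1)[0][0]
e=cv2.fitEllipse(cv2.convexHull(c));print(e,st[i],onplane(e[0],K,T,.056))
```

```text
spindle [0.4969 0.0085 0.073 ]
mark [0.568  0.0689 0.012 ]
peg [0.497  0.0718 0.082 ]
post [ 0.5347 -0.0965  0.051 ]
knob [ 0.5663 -0.0712  0.077 ]
[439.1615  32.6186] [366   0 157  73 291]
[232.7826  49.4783] [227  44  12  12  92]
[195.9281 101.    ] [189  95  15  14 153]
[498.7223 347.3938] [487 334  25  30 551]
((253.29605102539062, 128.49937438964844), (72.43783569335938, 156.48243713378906), 89.71528625488281) [ 182  100  143   55 5352] [0.4942 0.01   0.056 ]
```

Call:
{"name": "play_rows", "arguments": {"moves": [{"grip": 0.27,"dx": 0.03,"dy": 0.1,"dz": 0,"twist": 0.09},{"grip": 0.27,"dx": 0.06,"dy": 0.2,"dz": 0,"twist": 0.18},{"grip": 0.27,"dx": 0.1,"dy": 0.3,"dz": 0,"twist": 0.27},{"grip": 0.27,"dx": 0.14,"dy": 0.4,"dz": -0.1,"twist": 0.36},{"grip": 0.27,"dx": 0.191,"dy": 0.448,"dz": -0.2,"twist": 0.45},{"grip": 0.27,"dx": 0.191,"dy": 0.448,"dz": -0.3,"twist": 0.54},{"grip": 0.27,"dx": 0.191,"dy": 0.448,"dz": -0.4,"twist": 0.63},{"grip": 0.27,"dx": 0.191,"dy": 0.448,"dz": -0.5,"twist": 0.72},{"grip": 0.27,"dx": 0.191,"dy": 0.448,"dz": -0.56,"twist": 0.728},{"grip": 0.27,"dx": 0.191,"dy": 0.448,"dz": -0.56,"twist": 0.728}]}}

```text
t: 7.5
ee_pos: [0.4958, 0.0718, 0.1104]
orientation: [[0.003, 1.0, -0.005], [1.0, -0.003, -0.0], [-0.0, -0.005, -1.0]]
wrist_force: [0.1, 1.1, -0.1]
gripper_width: 0.025
grasp_force: 0.0
```

Run:
```python
from h import *
np.set_printoptions(precision=4,suppress=True)
s=sensors.read_state();print(s['t'],s['ee_pos'],s['orientation'],s['joint_pos'])
w=cap('wrist')[0]; a,d,K,T=cap('scene')
for n in('peg_top',):
  r=optics.spot_point(n,'wrist'); print(r and r[0])
  r=optics.spot_point(n,'scene'); print(r and r[0])
c=cv2.resize(a[150:280,190:350],None,fx=2.625,fy=2.625)
b=np.zeros((420,800,3),np.uint8);b[:,:400]=cv2.resize(w,(400,300)).shape and cv2.copyMakeBorder(cv2.resize(w,(400,300)),0,120,0,0,0);b[:c.shape[0],400:]=c[:,:400]
cv2.imwrite('pics/f.png',b[:,:,::-1])
```

```text
7.5 [0.4958 0.0718 0.1104] [[ 0.003   1.     -0.0046]
 [ 1.     -0.003  -0.0002]
 [-0.0002 -0.0046 -1.    ]] [ 0.0414 -0.0768  1.8567  0.      1.3663  0.0444]
{'xy': [277.4, 220.1], 'score': 0.81}
{'xy': [256.0, 226.3], 'score': 0.88}
```

View pics/f.png

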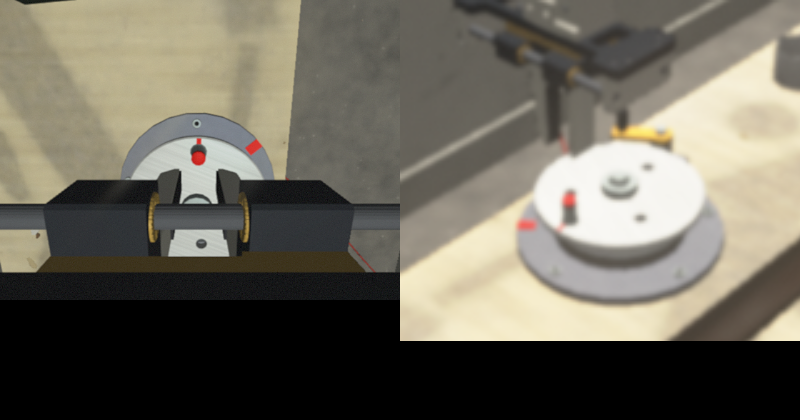

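The fingers straddle the peg's column: the peg is at wrist (277,220), midway between them. I'll check the radial position with the calibration.

Run:
```python
from h import *
c=optics.get_calibration('wrist');K=np.array(c['mtx']);T=np.array(c['cam_to_world'])
c=optics.get_calibration('scene');K2=np.array(c['mtx']);T2=np.array(c['cam_to_world'])
print(onplane((277.4,220.1),K,T,.082),onplane((256,226.3),K2,T2,.082))
```

```text
[0.49935078 0.07407703 0.082     ] [0.48939362 0.07083558 0.082     ]
```

Call:
{"name": "play_rows", "arguments": {"moves": [{"grip": 0.27,"dx": 0.01,"dy": 0,"dz": -0.06,"twist": 0},{"grip": 0.27,"dx": 0.01,"dy": 0,"dz": -0.12,"twist": 0},{"grip": 0.27,"dx": 0.01,"dy": 0,"dz": -0.16,"twist": 0},{"grip": 0.27,"dx": 0.01,"dy": 0,"dz": -0.19,"twist": 0},{"grip": 0.27,"dx": 0.01,"dy": 0,"dz": -0.19,"twist": 0}]}}

```text
t: 8.2
ee_pos: [0.4988, 0.0718, 0.0635]
orientation: [[-0.0, 1.0, -0.003], [1.0, 0.0, -0.0], [-0.0, -0.003, -1.0]]
wrist_force: [-0.8, -0.2, 0.8]
gripper_width: 0.0252
grasp_force: 0.0
```

Call:
{"name": "play_rows", "arguments": {"moves": [{"grip": 0.27,"dx": 0.019,"dy": -0.002,"dz": 0,"twist": -0.047},{"grip": 0.27,"dx": 0.038,"dy": -0.004,"dz": 0,"twist": -0.094},{"grip": 0.27,"dx": 0.072,"dy": -0.012,"dz": 0,"twist": -0.183},{"grip": 0.27,"dx": 0.106,"dy": -0.026,"dz": 0,"twist": -0.272},{"grip": 0.27,"dx": 0.136,"dy": -0.044,"dz": 0,"twist": -0.361},{"grip": 0.27,"dx": 0.15,"dy": -0.055,"dz": 0,"twist": -0.41},{"grip": 0.27,"dx": 0.164,"dy": -0.066,"dz": 0,"twist": -0.45},{"grip": 0.27,"dx": 0.174,"dy": -0.075,"dz": 0,"twist": -0.48},{"grip": 0.27,"dx": 0.184,"dy": -0.085,"dz": 0,"twist": -0.517},{"grip": 0.27,"dx": 0.184,"dy": -0.085,"dz": 0,"twist": -0.517}]}}

```text
t: 9.2
ee_pos: [0.5468, 0.0504, 0.0658]
orientation: [[0.726, 0.687, 0.001], [0.687, -0.726, -0.0], [0.0, 0.001, -1.0]]
wrist_force: [0.4, -0.1, -0.6]
gripper_width: 0.0253
grasp_force: 0.0
```

```bash
cat > chk.py <<'E'
from h import *
import sys
np.set_printoptions(precision=4,suppress=True)
s=sensors.read_state();print(s['t'],s['ee_pos'],s['wrist_force'])
for c in('scene','side','wrist'):
    p,d,K,T=cap(c,sys.argv[1]+c+'.png')
    for n in ('peg_top','keeper_knob'):
        r=optics.spot_point(n,c)
        if r: r=r[0];q=at(r['xy'],d,K,T); print(c,n,round(r['score'],2),np.round(r['xy']),q,onplane(r['xy'],K,T,.066 if n[0]=='p' else .077))
    v,u=np.mgrid[0:420,0:560]; P=T[:3,3]+d[...,None]*(np.stack([(u-K[0,2])/K[0,0],-(v-K[1,2])/K[1,1],-np.ones_like(u)],-1)@T[:3,:3].T)
    r=np.hypot(P[...,0]-.497,P[...,1]-.008);m=(r>.025)&(r<.06)&(P[...,2]<.065)&(d>0)
    if m.sum()>50: print(c,'plate z',np.percentile(P[m][:,2],[10,50,90]),m.sum())
E
python3 chk.py g
```

```text
9.2 [0.5468 0.0504 0.0658] [ 0.3572 -0.0504 -0.5774]
scene peg_top 0.73 [256. 225.] [0.4916 0.0669 0.0825] [0.5072 0.0516 0.066 ]
scene keeper_knob 0.56 [273. 190.] [ 1.5922 -1.185  -0.8722] [ 0.5703 -0.0771  0.077 ]
scene plate z [0.0538 0.0554 0.0569] 854
side peg_top 0.61 [259. 184.] [0.494  0.0789 0.0779] [0.5007 0.0921 0.066 ]
side keeper_knob 0.55 [302. 207.] [ 0.5656 -0.0804  0.0724] [ 0.5626 -0.0848  0.077 ]
side plate z [0.0517 0.0547 0.0577] 570
wrist plate z [0.0513 0.055  0.0558] 2586
```

The peg still reads at its old place, so the fingers seem to have missed it. I'll look.

Run:
```python
import cv2,numpy as np
a=cv2.imread('pics/gscene.png')[150:270,190:350];w=cv2.imread('pics/gwrist.png')
b=np.zeros((600,800,3),np.uint8);b[:300]=cv2.resize(a,(400,300)).shape and np.hstack([cv2.resize(a,(400,300)),cv2.resize(w,(400,300))])
s=cv2.imread('pics/gside.png')[130:250,190:350];b[300:,:400]=cv2.resize(s,(400,300));cv2.imwrite('pics/g.png',b)
```

```text
(no output)
```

View pics/g.png

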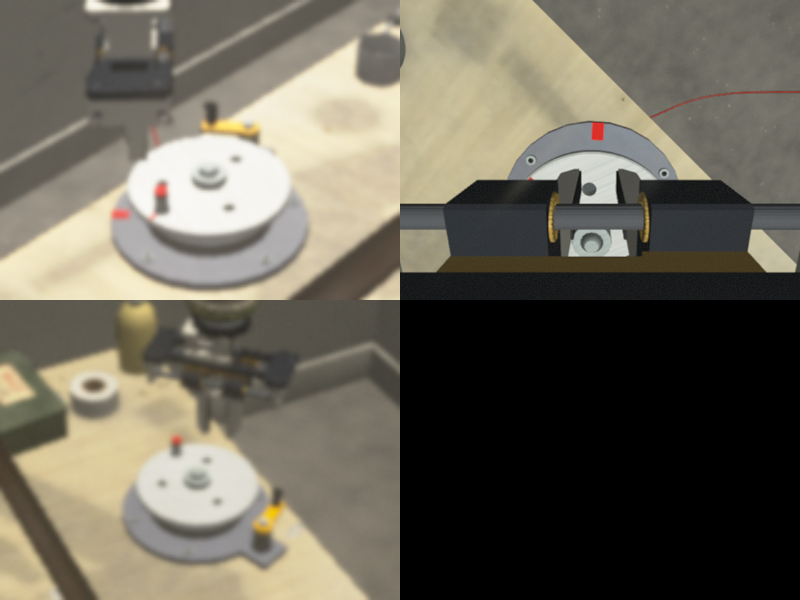

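In all views the fingers hang above and beyond the plate, well short of the peg: scene crop about (140,150), side crop about (220,430). I'll measure the true fingertip position from depth.

Run:
```python
from h import *
np.set_printoptions(precision=3,suppress=True)
s=sensors.read_state();print(s['ee_pos'],s['joint_pos'])
for c in('scene','side'):
    p,d,K,T=cap(c)
    v,u=np.mgrid[0:420,0:560]; P=T[:3,3]+d[...,None]*(np.stack([(u-K[0,2])/K[0,0],-(v-K[1,2])/K[1,1],-np.ones_like(u)],-1)@T[:3,:3].T)
    if c=='scene': pts=[(246,y) for y in range(196,216,2)]
    else: pts=[(x,y) for x in(270,275,283) for y in range(164,186,3)]
    for x,y in pts: print(c,(x,y),P[y,x])
p,d,K,T=cap('wrist'); print(T[:3,3])
for x,y in[(395,240),(400,250),(402,265),(415,250),(245,245),(240,250)]+[(395+0,y) for y in()]:
    print('wrist',(x,y),at((x,y),d,K,T))
```

```text
[0.546 0.051 0.065] [-0.001  0.093  1.772  0.     1.276  0.81 ]
scene (246, 196) [0.481 0.105 0.186]
scene (246, 198) [0.48  0.106 0.182]
scene (246, 200) [0.482 0.104 0.175]
scene (246, 202) [0.523 0.067 0.133]
scene (246, 204) [0.523 0.067 0.127]
scene (246, 206) [0.525 0.066 0.121]
scene (246, 208) [0.525 0.066 0.115]
scene (246, 210) [0.526 0.065 0.108]
scene (246, 212) [0.526 0.066 0.103]
scene (246, 214) [0.525 0.067 0.098]
side (270, 164) [0.512 0.038 0.183]
side (270, 167) [0.524 0.059 0.153]
side (270, 170) [0.523 0.058 0.142]
side (270, 173) [0.524 0.059 0.129]
side (270, 176) [0.523 0.057 0.118]
side (270, 179) [0.525 0.059 0.104]
side (270, 182) [0.524 0.057 0.093]
side (270, 185) [ 0.573  0.147 -0.002]
side (275, 164) [0.525 0.029 0.185]
side (275, 167) [ 1.139  1.12  -0.758]
side (275, 170) [ 1.147  1.133 -0.794]
side (275, 173) [ 1.144  1.127 -0.814]
side (275, 176) [ 1.157  1.149 -0.859]
side (275, 179) [ 0.605  0.168 -0.001]
side (275, 182) [ 0.597  0.153 -0.001]
side (275, 185) [ 0.588  0.137 -0.   ]
side (283, 164) [0.539 0.004 0.196]
side (283, 167) [0.54  0.004 0.185]
side (283, 170) [0.554 0.027 0.153]
side (283, 173) [0.555 0.028 0.14 ]
side (283, 176) [0.555 0.027 0.128]
side (283, 179) [0.555 0.027 0.115]
side (283, 182) [0.556 0.027 0.103]
side (283, 185) [ 1.176  1.071 -0.886]
[0.595 0.096 0.254]
wrist (395, 240) [ 0.593 -0.034 -0.001]
wrist (400, 250) [ 0.59  -0.043 -0.001]
wrist (402, 265) [0.591 0.056 0.185]
wrist (415, 250) [ 0.599 -0.052 -0.001]
wrist (245, 245) [0.543 0.069 0.102]
wrist (240, 250) [0.541 0.07  0.107]
```

The true fingertips are at z≈0.093 while the state says 0.065, so they hang about 28 mm above the reported TCP and passed over the peg. I'll return along the arc and go 28 mm lower.

Call:
{"name": "play_rows", "arguments": {"moves": [{"grip": 0.27,"dx": -0.02,"dy": 0.02,"dz": 0.02,"twist": 0.09},{"grip": 0.27,"dx": -0.05,"dy": 0.04,"dz": 0.02,"twist": 0.18},{"grip": 0.27,"dx": -0.08,"dy": 0.06,"dz": 0.02,"twist": 0.27},{"grip": 0.27,"dx": -0.11,"dy": 0.075,"dz": 0.02,"twist": 0.36},{"grip": 0.27,"dx": -0.15,"dy": 0.085,"dz": 0.02,"twist": 0.45},{"grip": 0.27,"dx": -0.188,"dy": 0.086,"dz": 0.02,"twist": 0.52},{"grip": 0.27,"dx": -0.188,"dy": 0.086,"dz": 0.02,"twist": 0.52},{"grip": 0.27,"dx": -0.188,"dy": 0.086,"dz": 0,"twist": 0.52}]}}

```text
t: 10.6
ee_pos: [0.5002, 0.0722, 0.0661]
orientation: [[-0.002, 1.0, 0.002], [1.0, 0.002, 0.0], [0.0, 0.002, -1.0]]
wrist_force: [-0.3, -0.9, 0.5]
gripper_width: 0.0251
grasp_force: 0.0
```

```bash
cat > tip.py <<'E'
from h import *
np.set_printoptions(precision=4,suppress=True)
s=sensors.read_state();e=np.array(s['ee_pos']);print(s['t'],e,s['wrist_force'])
for c in('scene','side'):
    p,d,K,T=cap(c)
    v,u=np.mgrid[0:420,0:560]; P=T[:3,3]+d[...,None]*(np.stack([(u-K[0,2])/K[0,0],-(v-K[1,2])/K[1,1],-np.ones_like(u)],-1)@T[:3,:3].T)
    m=(d>0)&(np.hypot(P[...,0]-e[0],P[...,1]-e[1])<.045)&(P[...,2]>.088)&(P[...,2]<.14);q=P[m]
    print(c,len(q),'z',np.percentile(q[:,2],[0,2,5,50]) if len(q) else '', 'xy lo/hi',q[:,:2].min(0),q[:,:2].max(0))
    r=optics.spot_point('peg_top',c)
    if r: print('peg',r[0]['score'],at(r[0]['xy'],d,K,T),onplane(r[0]['xy'],K,T,.082))
E
python3 tip.py
```

```text
10.6 [0.5002 0.0722 0.0661] [-0.275  -0.9147  0.4931]
scene 322 z [0.0886 0.0912 0.094  0.1169] xy lo/hi [0.4699 0.0622] [0.5297 0.0823]
peg 0.78 [0.4791 0.0807 0.0957] [0.4921 0.0681 0.082 ]
side 141 z [0.0902 0.0918 0.0945 0.1166] xy lo/hi [0.4671 0.0562] [0.5274 0.0813]
peg 0.66 [0.5418 0.1699 0.0031] [0.497  0.0818 0.082 ]
```

Call:
{"name": "play_rows", "arguments": {"moves": [{"grip": 0.27,"dx": -0.01,"dy": 0,"dz": -0.02,"twist": 0},{"grip": 0.27,"dx": -0.01,"dy": 0,"dz": -0.05,"twist": 0},{"grip": 0.27,"dx": -0.01,"dy": 0,"dz": -0.08,"twist": 0},{"grip": 0.27,"dx": -0.01,"dy": 0,"dz": -0.1,"twist": 0},{"grip": 0.27,"dx": -0.01,"dy": 0,"dz": -0.1,"twist": 0}]}}

```text
t: 11.3
ee_pos: [0.4957, 0.0721, 0.039]
orientation: [[-0.005, 1.0, -0.002], [1.0, 0.005, -0.0], [-0.0, -0.002, -1.0]]
wrist_force: [-1.0, 0.4, -0.5]
gripper_width: 0.0251
grasp_force: 0.0
```

```bash
sed -i 's/>.088/>.058/' tip.py; python3 tip.py
python3 - <<'E'
import cv2,numpy as np
from h import *
b=[cv2.resize(cap(c)[0][y:y+90,200:320],(400,300),interpolation=2) for c,y in(('scene',170),('side',140))]
cv2.imwrite('pics/k.png',np.hstack(b)[:,:,::-1])
E
```

```text
11.3 [0.4957 0.0721 0.039 ] [-1.0229  0.3516 -0.4532]
scene 460 z [0.0587 0.0628 0.0664 0.0955] xy lo/hi [0.4647 0.0289] [0.528 0.082]
peg 0.91 [0.4786 0.0798 0.0974] [0.4933 0.0655 0.082 ]
side 243 z [0.0581 0.0582 0.0595 0.094 ] xy lo/hi [0.462  0.0296] [0.5346 0.083 ]
peg 0.63 [ 0.5659 -0.0755  0.0499] [ 0.546  -0.1053  0.082 ]
```

View pics/k.png

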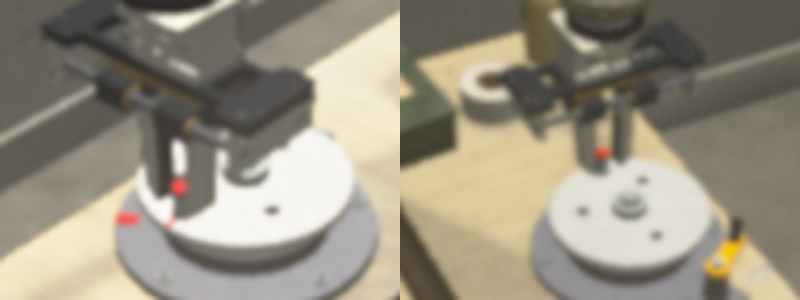

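The red cap now stands between the two fingers (scene crop (178,187), side crop (603,155)), with the tips just above the plate. I'll sweep the arc again.

Call:
{"name": "play_rows", "arguments": {"moves": [{"grip": 0.27,"dx": 0.022,"dy": -0.002,"dz": 0,"twist": -0.047},{"grip": 0.27,"dx": 0.042,"dy": -0.004,"dz": 0,"twist": -0.094},{"grip": 0.27,"dx": 0.076,"dy": -0.012,"dz": 0,"twist": -0.183},{"grip": 0.27,"dx": 0.11,"dy": -0.026,"dz": 0,"twist": -0.272},{"grip": 0.27,"dx": 0.14,"dy": -0.044,"dz": 0,"twist": -0.361},{"grip": 0.27,"dx": 0.154,"dy": -0.055,"dz": 0,"twist": -0.41},{"grip": 0.27,"dx": 0.168,"dy": -0.066,"dz": 0,"twist": -0.45},{"grip": 0.27,"dx": 0.178,"dy": -0.075,"dz": 0,"twist": -0.48},{"grip": 0.27,"dx": 0.188,"dy": -0.085,"dz": 0,"twist": -0.517},{"grip": 0.27,"dx": 0.188,"dy": -0.085,"dz": 0,"twist": -0.517}]}}

```text
t: 12.6
ee_pos: [0.5442, 0.0506, 0.0407]
orientation: [[0.723, 0.691, 0.001], [0.691, -0.723, -0.0], [0.0, 0.001, -1.0]]
wrist_force: [0.3, 0.3, -0.3]
gripper_width: 0.0251
grasp_force: 0.0
```

```bash
python3 chk.py l
```

```text
12.6 [0.5442 0.0506 0.0407] [ 0.2559  0.2932 -0.3007]
scene peg_top 0.32 [373. 201.] [ 0.3861 -0.2894  0.0181] [ 0.3531 -0.2227  0.066 ]
scene keeper_knob 0.66 [272. 193.] [ 0.5654 -0.0658  0.0766] [ 0.5649 -0.0653  0.077 ]
scene plate z [0.0382 0.0398 0.0415] 887
side peg_top 0.94 [275. 188.] [0.5397 0.0491 0.0672] [0.5404 0.0504 0.066 ]
side plate z [0.0364 0.0395 0.0434] 569
wrist peg_top 0.65 [280. 258.] [0.5434 0.0493 0.0655] [0.5436 0.0494 0.066 ]
wrist plate z [0.0386 0.0394 0.0402] 1700
```

The plate is home: its top face reads z≈0.0395 in all three views, and the peg stands at the mark line, (0.543, 0.049). Next is the keeper knob.

Call:
{"name": "play_rows", "arguments": {"moves": [{"grip": 0.27,"dx": 0,"dy": 0,"dz": 0.1,"twist": 0},{"grip": 0.32,"dx": 0,"dy": 0,"dz": 0.2,"twist": 0},{"grip": 0.32,"dx": 0.03,"dy": -0.15,"dz": 0.2,"twist": -0.03},{"grip": 0.32,"dx": 0.06,"dy": -0.3,"dz": 0.2,"twist": -0.078},{"grip": 0.32,"dx": 0.093,"dy": -0.45,"dz": 0.2,"twist": -0.078},{"grip": 0.32,"dx": 0.093,"dy": -0.494,"dz": 0.2,"twist": -0.078},{"grip": 0.32,"dx": 0.093,"dy": -0.494,"dz": 0.2,"twist": -0.078},{"grip": 0.32,"dx": 0.093,"dy": -0.494,"dz": 0.2,"twist": -0.078}]}}

```text
t: 13.85
ee_pos: [0.5667, -0.0718, 0.0901]
orientation: [[0.801, 0.598, -0.001], [0.598, -0.801, 0.001], [-0.0, -0.001, -1.0]]
wrist_force: [0.1, 0.3, 0.8]
gripper_width: 0.0298
grasp_force: 0.0
```

```bash
python3 chk.py m; sed -i "s/peg_top/keeper_knob/;s/,.082)/,.077)/" tip.py; sed -i 's/>.058/>.085/' tip.py; python3 tip.py
python3 - <<'E'
import cv2,numpy as np
b=[cv2.resize(cv2.imread('pics/m%s.png'%c)[y:y+h,x:x+h*4//3],(400,300)) for c,x,y,h in(('side',230,150,90),('wrist',0,0,420))]
cv2.imwrite('pics/n.png',np.hstack(b))
E
```

```text
13.85 [ 0.5667 -0.0718  0.0901] [0.1366 0.2901 0.8149]
scene peg_top 0.97 [251. 216.] [0.5717 0.0084 0.0385] [0.5439 0.0348 0.066 ]
scene keeper_knob 0.7 [274. 195.] [ 0.5619 -0.0701  0.07  ] [ 0.5546 -0.0622  0.077 ]
scene plate z [0.0383 0.0398 0.0417] 892
side peg_top 0.25 [304. 208.] [ 1.1835  0.8133 -0.8871] [ 0.5752 -0.0794  0.066 ]
side keeper_knob 0.48 [300. 209.] [ 0.5586 -0.0808  0.0683] [ 0.5531 -0.089   0.077 ]
side plate z [0.0364 0.0396 0.0432] 568
wrist peg_top 0.63 [ 99. 144.] [0.5434 0.0501 0.0646] [0.5439 0.0495 0.066 ]
wrist keeper_knob 0.68 [279. 237.] [ 0.5647 -0.0746  0.0757] [ 0.5651 -0.0743  0.077 ]
wrist plate z [0.0385 0.0394 0.0404] 11268
14.3 [ 0.567  -0.0722  0.0904] [ 0.2213  0.4273 -0.067 ]
scene 71 z [0.1146 0.115  0.1155 0.1296] xy lo/hi [ 0.5412 -0.1   ] [ 0.5764 -0.0438]
peg 0.69 [ 0.522  -0.3254  0.0176] [ 0.4684 -0.2394  0.077 ]
side 75 z [0.1143 0.1152 0.1167 0.1282] xy lo/hi [ 0.5404 -0.1039] [ 0.588  -0.0518]
peg 0.69 [ 0.6055 -0.025   0.0029] [ 0.5589 -0.0941  0.077 ]
```

View pics/n.png

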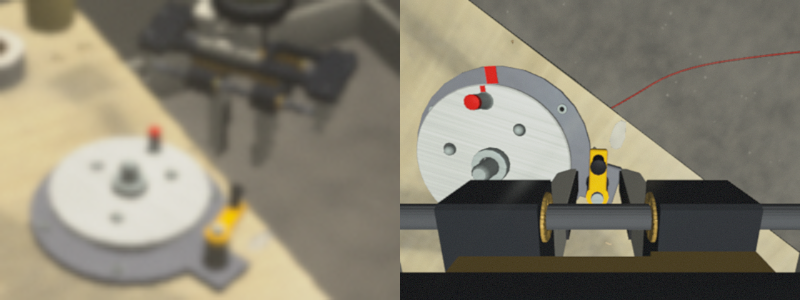

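The knob is centred between the fingers (wrist crop (598,165)), the peg lines up with the mark, and the tips are 24.5 mm above the reported z. I'll descend around the knob.

Call:
{"name": "play_rows", "arguments": {"moves": [{"grip": 0.32,"dx": -0.006,"dy": -0.01,"dz": -0.06,"twist": 0},{"grip": 0.32,"dx": -0.006,"dy": -0.01,"dz": -0.12,"twist": 0},{"grip": 0.32,"dx": -0.006,"dy": -0.01,"dz": -0.17,"twist": 0},{"grip": 0.32,"dx": -0.006,"dy": -0.01,"dz": -0.2,"twist": 0},{"grip": 0.32,"dx": -0.006,"dy": -0.01,"dz": -0.215,"twist": 0},{"grip": 0.32,"dx": -0.006,"dy": -0.01,"dz": -0.215,"twist": 0}]}}

```text
t: 15.1
ee_pos: [0.5649, -0.075, 0.0358]
orientation: [[0.801, 0.598, -0.001], [0.598, -0.801, 0.0], [-0.001, -0.001, -1.0]]
wrist_force: [0.1, 1.0, -0.0]
gripper_width: 0.0293
grasp_force: 0.0
```

Call:
{"name": "play_rows", "arguments": {"moves": [{"grip": 0.32,"dx": -0.004,"dy": 0.024,"dz": 0,"twist": 0.07},{"grip": 0.32,"dx": -0.021,"dy": 0.039,"dz": 0,"twist": 0.16},{"grip": 0.32,"dx": -0.04,"dy": 0.051,"dz": 0,"twist": 0.25},{"grip": 0.32,"dx": -0.06,"dy": 0.06,"dz": 0,"twist": 0.34},{"grip": 0.32,"dx": -0.082,"dy": 0.067,"dz": 0,"twist": 0.43},{"grip": 0.32,"dx": -0.104,"dy": 0.07,"dz": 0,"twist": 0.52},{"grip": 0.32,"dx": -0.126,"dy": 0.071,"dz": 0,"twist": 0.61},{"grip": 0.32,"dx": -0.148,"dy": 0.068,"dz": 0,"twist": 0.7},{"grip": 0.32,"dx": -0.172,"dy": 0.062,"dz": 0,"twist": 0.79},{"grip": 0.32,"dx": -0.172,"dy": 0.062,"dz": 0,"twist": 0.8}]}}

```text
t: 16.1
ee_pos: [0.5228, -0.0597, 0.0375]
orientation: [[-0.324, 0.946, 0.001], [0.946, 0.324, -0.0], [-0.001, 0.001, -1.0]]
wrist_force: [0.1, -0.0, -0.2]
gripper_width: 0.0296
grasp_force: 0.0
```

Call:
{"name": "play_rows", "arguments": {"grip_force": 5, "moves": [{"grip": 0.3,"dx": 0,"dy": 0,"dz": 0,"twist": 0},{"grip": 0.24,"dx": 0,"dy": 0,"dz": 0,"twist": 0},{"grip": 0.2,"dx": 0,"dy": 0,"dz": 0,"twist": 0},{"grip": 0.18,"dx": 0,"dy": 0,"dz": 0,"twist": 0},{"grip": 0.18,"dx": 0,"dy": 0,"dz": 0,"twist": 0}]}}

```text
t: 16.6
ee_pos: [0.5226, -0.0596, 0.0366]
orientation: [[-0.321, 0.947, -0.0], [0.947, 0.321, -0.0], [-0.0, -0.0, -1.0]]
wrist_force: [1.2, -0.3, 0.3]
gripper_width: 0.0167
grasp_force: 0.4
```

```bash
python3 chk.py o
```

```text
16.6 [ 0.5226 -0.0596  0.0366] [ 1.1784 -0.3169  0.3265]
scene peg_top 0.87 [250. 219.] [0.562  0.0204 0.0392] [0.5352 0.0455 0.066 ]
scene keeper_knob 0.67 [282. 199.] [ 0.5257 -0.0625  0.0762] [ 0.5249 -0.0616  0.077 ]
scene plate z [0.0383 0.0398 0.0416] 898
side keeper_knob 0.55 [288. 210.] [ 0.5425 -0.0377  0.0365] [ 0.5187 -0.0762  0.077 ]
side plate z [0.0363 0.0392 0.0425] 312
wrist peg_top 0.68 [402.  54.] [0.5435 0.0485 0.0665] [0.5437 0.0486 0.066 ]
wrist keeper_knob 0.73 [285. 259.] [ 0.5253 -0.0546  0.0767] [ 0.5252 -0.0545  0.077 ]
wrist plate z [0.0385 0.0394 0.0404] 34050
```

The knob is at roughly 107–110°. I'll nudge it 4 mm more against the stop, then open and lift clear.

Call:
{"name": "play_rows", "arguments": {"moves": [{"grip": 0.18,"dx": -0.008,"dy": -0.003,"dz": 0,"twist": 0},{"grip": 0.18,"dx": -0.015,"dy": -0.006,"dz": 0,"twist": 0},{"grip": 0.18,"dx": -0.015,"dy": -0.006,"dz": 0,"twist": 0},{"grip": 0.18,"dx": -0.015,"dy": -0.006,"dz": 0,"twist": 0},{"grip": 0.18,"dx": -0.015,"dy": -0.006,"dz": 0,"twist": 0}]}}

```text
t: 17.55
ee_pos: [0.5186, -0.0612, 0.0366]
orientation: [[-0.321, 0.947, -0.0], [0.947, 0.321, -0.0], [-0.0, -0.0, -1.0]]
wrist_force: [-0.2, 0.3, 0.0]
gripper_width: 0.0168
grasp_force: 0.0
```

Call:
{"name": "play_rows", "arguments": {"moves": [{"grip": 0.25,"dx": -0.005,"dy": -0.002,"dz": 0,"twist": 0},{"grip": 0.32,"dx": 0.012,"dy": 0.005,"dz": 0,"twist": 0},{"grip": 0.32,"dx": 0.012,"dy": 0.005,"dz": 0,"twist": 0},{"grip": 0.32,"dx": 0.012,"dy": 0.005,"dz": 0.1,"twist": 0},{"grip": 0.32,"dx": 0.012,"dy": 0.005,"dz": 0.25,"twist": 0},{"grip": 0.32,"dx": -0.1,"dy": -0.1,"dz": 0.4,"twist": 0},{"grip": 0.32,"dx": -0.2,"dy": -0.3,"dz": 0.6,"twist": 0},{"grip": 0.32,"dx": -0.2,"dy": -0.4,"dz": 0.8,"twist": 0},{"grip": 0.32,"dx": -0.2,"dy": -0.4,"dz": 0.8,"twist": 0}]}}

```text
t: 18.45
ee_pos: [0.4689, -0.163, 0.2402]
orientation: [[-0.321, 0.947, 0.003], [0.947, 0.321, -0.002], [-0.003, 0.002, -1.0]]
wrist_force: [1.0, 0.5, -0.1]
gripper_width: 0.0293
grasp_force: 0.0
```

```bash
python3 chk.py p; python3 look.py p side | grep -E 'can|pot|bottle'
python3 - <<'E'
import cv2,numpy as np
b=[cv2.resize(cv2.imread('pics/p%s.png'%c)[y:y+h,x:x+h*4//3],(400,300)) for c,x,y,h in(('side',210,150,105),('wrist',0,0,420))]
cv2.imwrite('pics/q.png',np.hstack(b))
E
```

```text
18.45 [ 0.4689 -0.163   0.2402] [ 1.0151  0.5096 -0.0856]
scene peg_top 0.76 [248. 220.] [0.5371 0.0488 0.0663] [0.5374 0.0485 0.066 ]
scene plate z [0.0383 0.0398 0.0415] 891
side peg_top 0.75 [277. 187.] [0.586  0.1204 0.0028] [0.5474 0.0528 0.066 ]
side keeper_knob 0.63 [287. 212.] [ 0.5312 -0.0482  0.0395] [ 0.5095 -0.0835  0.077 ]
side plate z [0.0365 0.0395 0.0429] 538
wrist peg_top 0.71 [426.   6.] [0.5465 0.0515 0.0644] [0.5461 0.0509 0.066 ]
wrist plate z [0.0381 0.0392 0.0404] 7958
spray_can 0.56 [291.2 297.2] [ 0.3901 -0.3241  0.    ] [ 0.3826 -0.3356  0.0178]
zinc_pot 0.98 [339.7 286.9] [ 0.5317 -0.3566  0.    ] [ 0.5139 -0.3763  0.032 ]
glue_bottle 0.95 [246.4 156.8] [0.5717 0.3395 0.    ] [0.5638 0.3227 0.0132]
```

View pics/q.png

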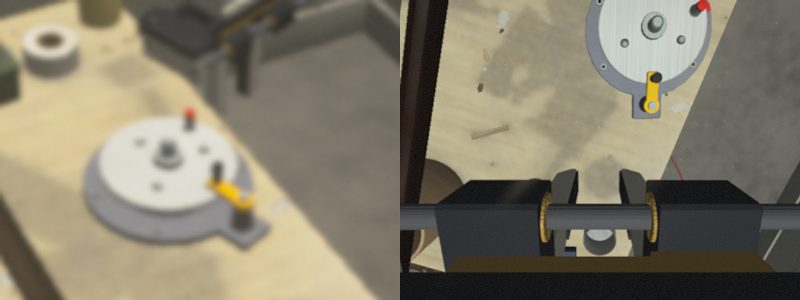

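The bar lies over the rim and points to about the spindle: post (651,105), tip (655,73), spindle (653,25). Its angle should be measured before handing in.

Run:
```python
from h import *
np.set_printoptions(precision=4,suppress=True)
p,d,K,T=cap('wrist')
hsv=cv2.cvtColor(p,cv2.COLOR_RGB2HSV)
m=cv2.inRange(hsv,(18,150,120),(32,255,255)); m[170:]=0
v,u=np.nonzero(m); k=(u>300); v,u=v[k],u[k]
P=np.array([onplane((x,y),K,T,.051) for x,y in zip(u,v)])[:,:2]
print(len(P)); c=P.mean(0); w,V=np.linalg.eigh(np.cov(P.T)); a=V[:,1]*np.sign(V[1,1]); print(c,np.degrees(np.arctan2(a[1],a[0])),w**.5)
post=onplane(((651-400)*1.4,105*1.4),K,T,.051); sp=onplane(((653-400)*1.4,25*1.4),K,T,.073); mk=None
knob=onplane(((656-400)*1.4,77*1.4),K,T,.077)
for n,q in(('spindle',sp),('knob',knob),('centroid',c)): print(n,q,np.degrees(np.arctan2(*(q[:2]-post[:2])[::-1])))
```

```text
670
[ 0.5254 -0.0796] 110.81513769014592 [0.0056 0.0152]
spindle [0.491  0.0027 0.073 ] 112.80736326744729
knob [ 0.5191 -0.0586  0.077 ] 109.71044726530775
centroid [ 0.5254 -0.0796] 113.27548049710856
```

```bash
python3 -c "
from station import job
print(job.finish_job())"
```

```text
the job is handed in; nothing more can be done
None
```

The plate is seated over all three studs, the keeper bar is swung to within about 2° of its stop, and the can, pot and bottle stand where they were; the job is handed in, but the call returned no verdict.

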